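Pack the paint tray away

ROBOT

A 6-joint arm with a two-finger parallel gripper is mounted at the origin on the work surface. World frame = base frame: x ahead of the robot, y to its left, z up, the work surface at z = 0. Lengths are in mm, angles in rad, forces in N, time in s.
With the tool pointing down it reaches from about 400 to 825 mm from the base axis. Payload 7 kg.
Tool frame: the origin (TCP) lies at the very end of the fingers, on their centre line; the grasp point (between the pads) lies 19 mm behind it; z points along the fingers, y is the line along which they close (so a half turn about z gives the same grasp; the last joint's range is limited). The gripper opens to 88 mm and grips with 3 to 60 N. Pads are 19 mm wide; open, the fingers measure 130 mm over their backs; the gripper's body (78 mm by 193 mm) begins 47 mm behind the grasp point.
Start: joints at [-1.047, 0.359, 0.012, 0, -1.224, -0.288], TCP at [157.668, -656.305, 194.961] pointing down, gripper open.
Joint ranges: [-3.07, 3.07], [-1.43, 2.12], [-1.02, 1.25], [-3.03, 1.67], [-3.05, -0], [-3.03, 3.03]. Speed limits (rad/s): [2.39, 2.39, 3.01, 3.14, 3.14, 3.14].

INTERFACE

Orientations are given as a unit quaternion [x, y, z, w].
In Python, from cell import r gives the robot as it stands. Calls block until the motion is done:
- r.move_ptp(position, orientation): joint-space move of the TCP to a pose.
- r.move_linear(position, rate=150, frame=None, max_force=None): straight line of the TCP; frame=None keeps the orientation; rate is the mean speed in mm/s. With max_force (N) it stops when the force on the tool has changed by that much, and returns True; else False.
- r.set_joints(angles): joint-space move.
- r.gripper_to(opening, newtons=None): opening from 0.0 (shut) to 1.0 (fully open); newtons is the grip in N (None keeps the last); returns when the fingers have stopped.
- r.pause(seconds).
- r.inverse_kinematics(position, orientation): joint angles nearest the present ones, or None.
- r.read_camera(name): name is "scene" or "top" or "wrist"; returns the picture (480x640x3 uint8, red, green, blue); there is no depth.
- r.camera_model(name): a dict with "fx", "fy", "cx", "cy" (pixels), "extrinsics" (4x4, takes a point from camera to world coordinates); the wrist camera has in their place "mount" (4x4, takes a point from camera to tool coordinates, whose origin is the TCP and whose axes are the flange's). Camera axes: x right, y up, looking along -z (the intrinsics and any distortion apply to the point x, -y, -z); pixel columns grow to the right and rows downward; lengths in mm; the calibration is good to about 2 mm. A picture is of the moment at which its call begins: read the wrist's pose just before it. camera_model takes no time and is no camera call.
A pose or a line that the arm cannot do raises r.IKError and nothing moves.
- r.job_done(): hands the job in; it is judged then, once.
Readings, each from a call of its own:
- r.read_t(): time.
- r.read_joint_pos(): joint angles.
- r.read_joint_vel(): joint speeds.
- r.read_tau(): joint torques, N m.
- r.read_ee_pos(): TCP position.
- r.read_orientation(): TCP orientation.
- r.read_contact_force(): force on the tool from outside, world axes, zero at the start.
- r.read_moment(): the same for the moment, N m.
- r.read_gripper_width(): opening from 0.0 (shut) to 1.0 (fully open).
- r.read_gripper_force(): force on a finger pad.
Only numpy, scipy, OpenCV 4.12 (cv2) and the standard library are available. Lean on these libraries where they do the work, as an engineer would, in place of code of your own. Each camera call takes 0.05 s, during which the arm holds its last target. There are 200 camera calls.

TASK

Finish packing the plywood paint tray: stand the two paint bottles that were left out on the table upright in the two empty cells of the tray, one in each, and then slide the full tray, handle outwards, into the free bay of the plywood rack until it is fully home against the stop at the back. Do not drop or tip over any bottle, and leave the tray already stored in the rack, the tape, the brush and the cup where they are.

Things in the scene. Friction and masses are not known exactly. Their poses are not given: they have to be found in the camera images.
- tray: Loose plywood tray to be packed, flat on the table: 168 mm long (x), 114 wide (y), walls 40 high; walls, dividers, floor 6 thick. Six cells 48 mm square inside, centred at x = -54, 0, +54, y = -27, +27; four hold bottles, any two are empty. Origin: centre of its underside, z up. Handle at the -x end. Full, it weighs about 0.75 kg.
- tray_handle (a point): Grip point of the tray's round wooden handle: 24 mm thick, centre line along the tray's x at y = 0, 25 mm above the tray's underside, from the end wall (tray x = -84 mm) out to x = -135 mm; this point is at x = -112 mm. Can be pinched from above, across y. Axes as the tray's.
- rack: Fixed open plywood rack without floor (trays slide on the table): 170 mm deep (x), 280 wide (y), 142 high. Origin: centre of its underside; mouths face its -x. Uprights 12 mm thick, 130 high at y = -134, 0, +134; between them two bays 122 wide. Two tie battens across the top, 130 to 142 mm up, at x = -30..0 and 55..85 mm.
- bay_a (a point): Middle of the mouth of one bay, at table height: rack x = -85 mm, y = +67 mm. The rack's axes: a tray goes in along +x.
- bay_b (a point): Middle of the mouth of the other bay, at table height: rack x = -85 mm, y = -67 mm. The rack's axes: a tray goes in along +x.
- rack_stop (a point): Top of the stop batten across the back of both bays, 36 mm high: rack x = +73 mm (its front face), y = 0. A tray home against it has its origin at rack x = -11 mm, axes parallel to the rack's; its handle end wall then stands 10 mm out of the mouth.
- stored_tray: A second, identical tray full of bottles, already home in one of the two bays of the rack; the other bay is the free one. Same frame as the tray. Leave it alone.
- bottle1: A paint bottle: white plastic, black cap. Body 40 mm in diameter, 64 mm high; above it the shoulder tapers to the cap, which is 22 mm in diameter and runs from 75 to 98 mm above the underside (98 mm = full height). Weighs about 75 g. Origin at the centre of the underside, z up. Starts standing on the table, left out.
- bottle2: Identical bottle. Starts standing on the table, left out.
- bottle3: Identical bottle. Starts standing in one of the cells of the tray.
- bottle4: Identical bottle. Starts standing in one of the cells of the tray.
- bottle5: Identical bottle. Starts standing in one of the cells of the tray.
- bottle6: Identical bottle. Starts standing in one of the cells of the tray.
- tape: Bystander: roll of masking tape lying flat, 96 mm across, 24 mm high; origin at the centre of its underside.
- brush: Bystander: flat paint brush lying on the table, about 195 mm long and 17 mm high, handle along its -x; origin under the ferrule.
- cup: Bystander: plain metal cup, 72 mm across the rim, 85 mm high; origin at the centre of its underside.

How it is judged:
By the outcome, as a careful person would: the job done as asked, in the order asked, and still so for the second after the job is handed in, with the robot touching nothing.
It also fails if it takes over 72 s, if anything falls off the work surface, if the arm or the gripper's body presses on something with over 40 N, if the wrist force passes 120 N, or if a joint passes its speed limit or range.

## Working session

There is one attempt and no reset: what is moved stays moved. The work goes in short steps, each a Python script; the robot and the scene stay as the last script left them, time stands still between calls to the robot, and variables do not carry over. Pictures are saved under pics/ and viewed, at most 10 in all, crops included, and the job is handed in when it is done.

```bash
mkdir -p pics; ls; python3 - <<'E'
from cell import r
import cv2,numpy as np
np.set_printoptions(precision=4,suppress=True)
for n in("scene","top"):
    im=r.read_camera(n); cv2.imwrite(f"pics/{n}0.png",im[:,:,::-1]); print(n,r.camera_model(n))
print(r.camera_model("wrist")); print(r.read_ee_pos(),r.read_orientation(),r.read_t())
E
```

```text
pics
scene {'fx': 536.21466516042, 'fy': 536.21466516042, 'cx': 323.8481643207201, 'cy': 232.02810413827416, 'extrinsics': array([[  -0.8505,   -0.3385,    0.4025, 1026.9694],
       [   0.5257,   -0.5263,    0.6683,  862.9502],
       [  -0.0144,    0.78  ,    0.6256,  864.2544],
       [   0.    ,    0.    ,    0.    ,    1.    ]])}
top {'fx': 432.985969281966, 'fy': 432.985969281966, 'cx': 320.23711829579435, 'cy': 240.36527680781708, 'extrinsics': array([[  0.0182,   0.9957,  -0.0907, 423.6747],
       [ -0.9998,   0.0183,   0.0004,  14.9699],
       [  0.0021,   0.0906,   0.9959, 902.9699],
       [  0.    ,   0.    ,   0.    ,   1.    ]])}
{'fx': 346.4609967973935, 'fy': 346.4609967973935, 'cx': 319.12020622489894, 'cy': 241.4652498608809, 'mount': array([[  -0.0003,    0.961 ,    0.2765,   74.3679],
       [   1.    ,    0.0001,    0.0008,   -0.1856],
       [   0.0008,    0.2765,   -0.961 , -187.5274],
       [   0.    ,    0.    ,    0.    ,    1.    ]])}
[ 157.5383 -655.8397  194.0796] [-0.1176  0.9931  0.0008 -0.0002] 0.1
```

View pics/top0.png

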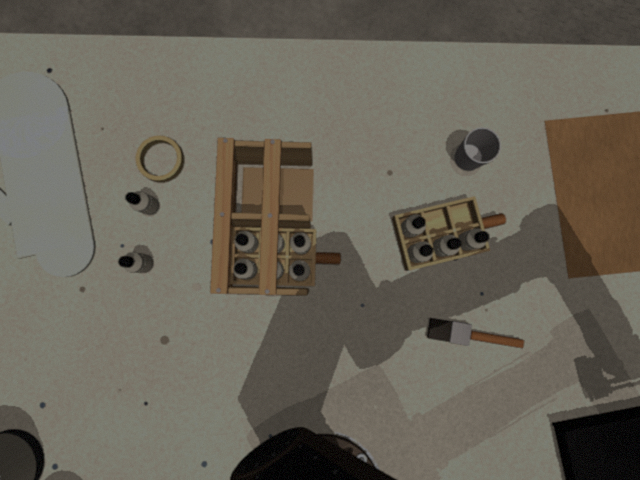

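View pics/scene0.png

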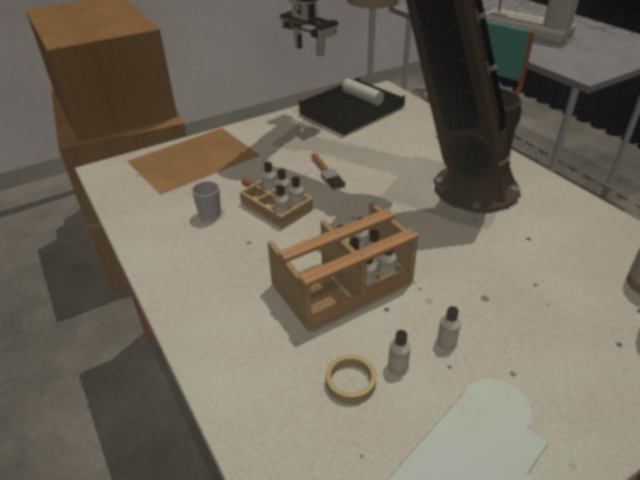

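The top view shows the two left-out bottles at about (135,200) and (128,262). The tray is at (442,232) with its handle pointing right, and its empty cells are in the upper row at about (435,220) and (463,213). The rack is at (263,217) and its mouths face right. The stored tray is in the lower bay and the upper bay is free, with something brown showing inside it at (275,190). The scene view agrees. Next I triangulate the caps and zoom in.

```bash
cat > h.py <<'E'
import numpy as np,cv2
from scipy.spatial.transform import Rotation as R
def ext(cam,pos=None,q=None):
    if 'extrinsics' in cam: return cam['extrinsics']
    T=np.eye(4);T[:3,:3]=R.from_quat(q).as_matrix();T[:3,3]=pos
    return T@cam['mount']
def ray(cam,E,uv):
    uv=np.atleast_2d(uv).astype(float)
    d=np.c_[(uv[:,0]-cam['cx'])/cam['fx'],-(uv[:,1]-cam['cy'])/cam['fy'],-np.ones(len(uv))]
    return E[:3,3],d@E[:3,:3].T
def onplane(cam,E,uv,z):
    o,d=ray(cam,E,uv); return o+d*((z-o[2])/d[:,2])[:,None]
def proj(cam,E,P):
    p=(np.atleast_2d(P)-E[:3,3])@E[:3,:3]
    return np.c_[cam['cx']+cam['fx']*p[:,0]/-p[:,2],cam['cy']+cam['fy']*p[:,1]/p[:,2]]
def tri(os,ds):
    A=0;b=0
    for o,d in zip(os,ds):
        d=d/np.linalg.norm(d);M=np.eye(3)-np.outer(d,d);A=A+M;b=b+M@o
    p=np.linalg.solve(A,b)
    return p,[np.linalg.norm(np.cross(p-o,d/np.linalg.norm(d))) for o,d in zip(os,ds)]
def blobs(im,roi,lo=0,thr=45,amin=15):
    x0,y0,x1,y1=roi
    m=(im[y0:y1,x0:x1].max(2)<thr).astype(np.uint8)
    n,_,st,c=cv2.connectedComponentsWithStats(m)
    return [(c[i]+[x0,y0],st[i,4],st[i,2:4]) for i in range(1,n) if st[i,4]>=amin]
E
python3 - <<'E'
from h import *
from cell import r
np.set_printoptions(precision=1,suppress=True)
t=cv2.imread('pics/top0.png');s=cv2.imread('pics/scene0.png')
ct,cs=r.camera_model('top'),r.camera_model('scene')
for n,i,roi in(('top',t,(110,180,165,280)),('top tray',t,(395,195,500,270)),('scene',s,(370,290,480,380)),('scene tray',s,(240,150,315,225))):
    for b in blobs(i,roi):print(n,b)
for nm,uv,z in(('bott',[[135,199],[127,261]],92),('traycorn',[[394,213],[474,196],[490,250],[407,270]],40),('rack',[[218,137],[211,294],[280,139],[262,294]],142),('handle',[[505,220]],25)):
    print(nm,onplane(ct,ct['extrinsics'],uv,z))
a=cv2.resize(t[125:305,200:345],None,fx=2.7,fy=2.7,interpolation=3);b=cv2.resize(s[200:330,255:425],None,fx=2.3,fy=2.3,interpolation=3)
b=cv2.copyMakeBorder(b,0,max(0,a.shape[0]-b.shape[0]),0,0,0);b=b[:a.shape[0]]
cv2.imwrite('pics/c1.png',np.hstack([a,b]))
E
```

```text
top (array([132.7, 197.8]), np.int32(128), array([14, 11], dtype=int32))
top (array([126. , 261.1]), np.int32(136), array([15, 11], dtype=int32))
top tray (array([472.5, 211.2]), np.int32(95), array([10, 22], dtype=int32))
top tray (array([446.8, 217.7]), np.int32(54), array([ 8, 21], dtype=int32))
top tray (array([418.1, 222. ]), np.int32(116), array([13, 13], dtype=int32))
top tray (array([400.2, 246.8]), np.int32(95), array([12, 47], dtype=int32))
top tray (array([480.8, 236.6]), np.int32(132), array([15, 12], dtype=int32))
top tray (array([453.9, 242.9]), np.int32(139), array([15, 11], dtype=int32))
top tray (array([425.5, 249.9]), np.int32(119), array([14, 11], dtype=int32))
scene tray (array([267.7, 166.9]), np.int32(28), array([5, 7], dtype=int32))
scene tray (array([281.2, 173.9]), np.int32(29), array([5, 8], dtype=int32))
scene tray (array([295.4, 181.8]), np.int32(25), array([4, 8], dtype=int32))
scene tray (array([280. , 190.1]), np.int32(28), array([5, 7], dtype=int32))
bott [[569.7 367.1  92. ]
 [452.1 375.4  92. ]]
traycorn [[ 560.3 -132.9   40. ]
 [ 598.  -294.5   40. ]
 [ 489.1 -325.    40. ]
 [ 446.2 -159.1   40. ]]
rack [[676.7 202.4 142. ]
 [395.5 203.4 142. ]
 [675.1  90.5 142. ]
 [397.1 114.5 142. ]]
handle [[ 552.4 -362.7   25. ]]
```

View pics/c1.png

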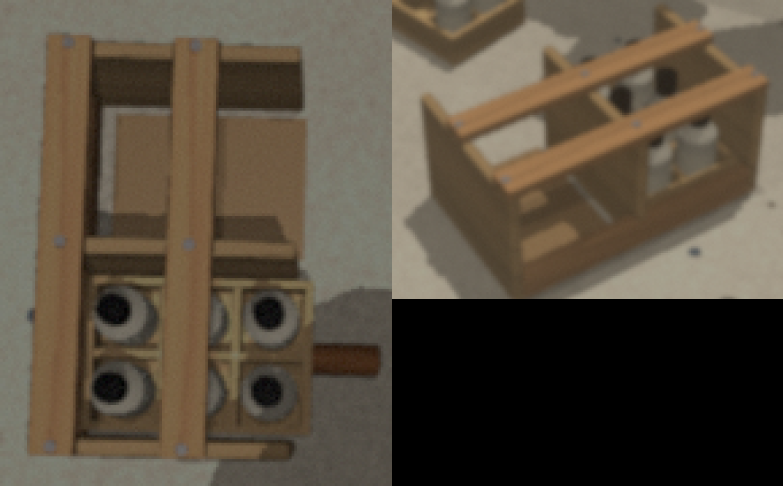

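The zoom confirms the upper bay (larger world x) is free, and the brown patch there is only a thin flat sheet on the table. Rack x runs along world +y. I'll refine with two wrist views each of the tray, rack and bottles.

```bash
python3 - <<'E'
from h import *
from cell import r
import pickle
np.set_printoptions(precision=3,suppress=True)
q=lambda p:[np.cos(p/2),np.sin(p/2),0,0]
D={}
for n,p in(('t1',(480,-250,300)),('t2',(580,-210,300)),('r1',(560,0,300)),('r2',(600,50,300)),('b1',(560,270,300)),('b2',(460,290,300))):
    Q=q(-np.pi/2)
    if n=='t1': print(r.inverse_kinematics(p,Q))
    r.move_ptp(p,Q)
    pos,o=r.read_ee_pos(),r.read_orientation(); im=r.read_camera('wrist')
    D[n]=(pos,o,im); cv2.imwrite(f'pics/{n}.png',im[:,:,::-1]); print(n,r.read_t(),pos,r.read_joint_pos())
pickle.dump(D,open('D.pkl','wb'))
g=lambda n:cv2.resize(D[n][2][:,:,::-1],(400,300),interpolation=3)
cv2.imwrite('pics/c2.png',np.vstack([np.hstack([g('t1'),g('r1')]),np.hstack([g('b1'),g('r2')])]))
E
```

```text
[-0.118  0.085 -0.107  0.    -1.379  0.118]
t1 2.0667 [ 479.696 -250.613  299.715] [-0.119  0.086 -0.107  0.    -1.378  0.118]
t2 2.625 [ 580.534 -210.031  298.712] [-0.032  0.217  0.05   0.    -1.405  0.031]
r1 3.525 [559.817  -0.391 300.665] [ 0.348  0.117 -0.07   0.    -1.383 -0.349]
r2 3.9417 [600.652  49.585 298.934] [ 0.406  0.192  0.018  0.    -1.398 -0.407]
b1 4.8833 [559.968 269.496 300.415] [ 0.762  0.224  0.06   0.    -1.407 -0.762]
b2 5.425 [459.868 289.341 300.999] [ 0.922  0.088 -0.102  0.    -1.379 -0.923]
```

View pics/c2.png

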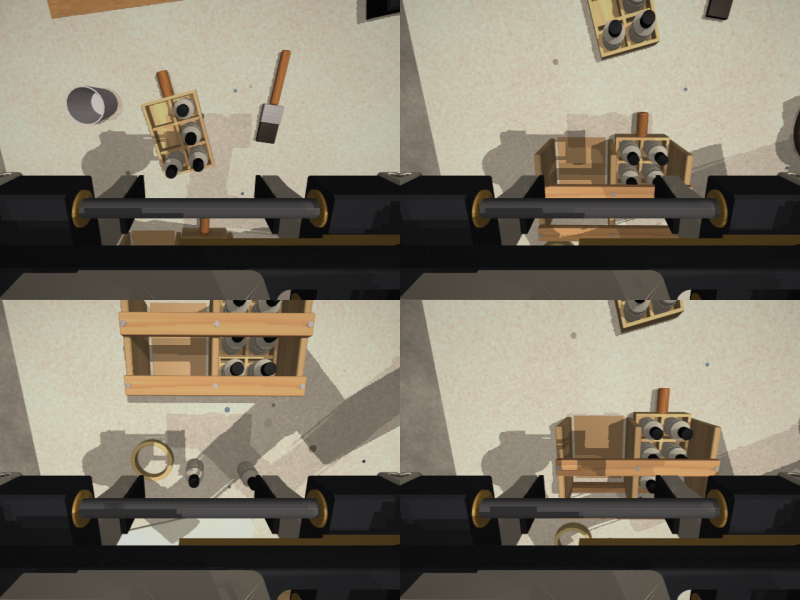

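t1 shows the tray at full-resolution (285,213) with two empty cells in its left column, next to the handle. r1 and r2 show the rack mouth and the free left bay. b1 shows the two loose bottles at about (312,285) and (398,285), near the gripper's silhouette. Next I extract contours and caps and overlay them as a check.

```bash
python3 - <<'E'
from h import *
from cell import r
import pickle
np.set_printoptions(precision=1,suppress=True)
D=pickle.load(open('D.pkl','rb'));c=r.camera_model('wrist')
roi={'t1':(215,100,360,285),'t2':(240,60,480,285),'b1':(180,190,420,330),'b2':(80,190,420,330),'r1':(200,160,500,285),'r2':(230,140,560,285)}
tiles=[]
for n in('t1','t2','b1','b2','r1','r2'):
    pos,o,im=D[n];x0,y0,x1,y1=roi[n];E=ext(c,pos,o)
    bl=[b for b in blobs(im,roi[n],thr=50,amin=40) if b[1]<900]
    print(n,[(b[0].round(1).tolist(),int(b[1]),b[2].tolist(),onplane(c,E,b[0],98)[0,:2].round(1).tolist()) for b in bl])
    hsv=cv2.cvtColor(im,cv2.COLOR_RGB2HSV)
    v=im[:,:,::-1].copy()
    m=((hsv[:,:,1]>75)&(hsv[:,:,2]>60)).astype(np.uint8);M=np.zeros_like(m);M[y0:y1,x0:x1]=m[y0:y1,x0:x1]
    cs,_=cv2.findContours(M,0,2);k=max(cs,key=cv2.contourArea)
    print('  area',cv2.contourArea(k),'poly',cv2.approxPolyDP(k,3,True)[:,0].tolist() if n[0]!='b' else '')
    cr=v[y0:y1,x0:x1];f=min(400/cr.shape[1],298/cr.shape[0]); f=min(f,266/cr.shape[1]*1.0 if 0 else f)
    big=cv2.resize(cr,None,fx=f,fy=f,interpolation=3)
    if n[0] in 'tr':
        cv2.polylines(big,[((k[:,0]-[x0,y0]+.5)*f).astype(int)],True,(0,0,255),1)
    for b in bl: cv2.circle(big,tuple(((b[0]-[x0,y0]+.5)*f).astype(int)),3,(0,255,0),-1)
    for g in range(x0-x0%20+20,x1,20): cv2.line(big,(int((g-x0)*f),0),(int((g-x0)*f),5),(255,0,255),1)
    for g in range(y0-y0%20+20,y1,20): cv2.line(big,(0,int((g-y0)*f)),(5,int((g-y0)*f)),(255,0,255),1)
    t=np.zeros((300,400,3),np.uint8);t[:big.shape[0],:big.shape[1]]=big[:300,:400];tiles.append(t)
cv2.imwrite('pics/c3.png',np.vstack([np.hstack(tiles[0:2]),np.hstack([tiles[3],tiles[4]])]))
E
```

```text
t1 [([291.9, 176.5], 298, [19, 20], [510.0, -288.7]), ([304.6, 221.5], 304, [18, 21], [496.6, -237.5]), ([316.4, 263.4], 302, [17, 22], [483.3, -186.4]), ([274.0, 274.0], 309, [19, 21], [534.2, -173.0])]
  area 9170.5 poly [[252, 115], [250, 120], [262, 156], [226, 169], [265, 284], [262, 259], [269, 246], [281, 240], [288, 241], [295, 250], [292, 271], [285, 279], [311, 273], [302, 262], [301, 249], [305, 237], [317, 231], [326, 233], [332, 244], [333, 260], [325, 269], [343, 265], [312, 143], [278, 152], [266, 112]]
t2 [([383.3, 138.6], 351, [22, 20], [511.4, -288.3]), ([393.1, 186.7], 338, [22, 20], [497.9, -236.8]), ([401.9, 231.1], 332, [21, 21], [484.7, -185.6]), ([357.1, 242.3], 305, [19, 21], [536.1, -172.2])]
  area 9996.5 poly [[346, 76], [330, 82], [339, 122], [305, 133], [337, 257], [353, 253], [341, 245], [337, 223], [344, 214], [355, 212], [369, 226], [372, 238], [366, 249], [399, 241], [387, 239], [374, 221], [376, 209], [383, 204], [395, 203], [405, 210], [414, 223], [411, 238], [418, 236], [394, 108], [357, 118]]
b1 [([309.8, 289.3], 294, [17, 22], [571.8, 367.5])]
 
[... 683 characters left out ...]
 181], [377, 214], [344, 214], [343, 231], [339, 222]]
r2 [([409.5, 212.8], 338, [22, 21], [497.6, 52.4]), ([456.4, 213.1], 390, [25, 21], [444.1, 52.9]), ([404.6, 250.4], 97, [17, 8], [500.2, 97.3]), ([449.2, 250.5], 105, [20, 7], [447.7, 97.6]), ([526.4, 282.5], 265, [67, 4], [350.1, 138.3])]
  area 25142.0 poly [[513, 204], [466, 189], [465, 182], [429, 179], [431, 142], [414, 141], [409, 179], [374, 179], [372, 190], [362, 189], [359, 253], [355, 252], [356, 185], [278, 185], [279, 253], [275, 252], [273, 188], [264, 189], [249, 203], [250, 280], [253, 284], [382, 284], [410, 279], [492, 284], [495, 280], [508, 280], [510, 271], [504, 274], [501, 269], [511, 267], [512, 257], [506, 249]]
```

View pics/c3.png

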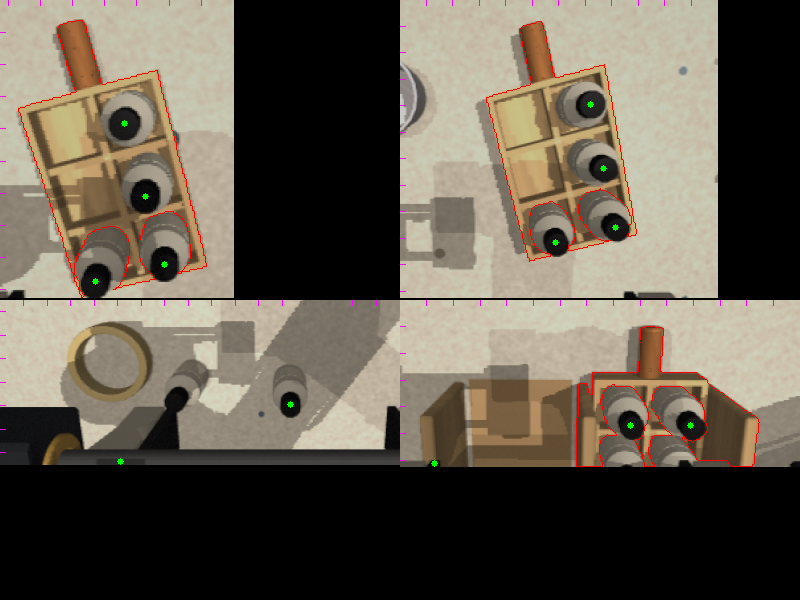

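The contours fit the tray rim cleanly, with full-resolution corners at t1 (226,169), (312,143), (343,265), (265,284). The caps are marked and the rack mouth is clear. Next: triangulate the tray rim, handle, rack batten and bottle caps.

```bash
python3 - <<'E'
from h import *
from cell import r
import pickle
np.set_printoptions(precision=1,suppress=True)
D=pickle.load(open('D.pkl','rb'));c=r.camera_model('wrist');ct=r.camera_model('top')
E={n:ext(c,D[n][0],D[n][1]) for n in D}
def T2(a,ua,b,ub):
    def ry(n,u): 
        cam,e=(ct,ct['extrinsics']) if n=='top' else (c,E[n]); o,d=ray(cam,e,u);return o,d[0]
    (o1,d1),(o2,d2)=ry(a,ua),ry(b,ub);return tri([o1,o2],[d1,d2])
A=[[226,169],[312,143],[343,265],[265,284]];B=[[305,133],[394,108],[418,236],[337,257]]
for a,b in zip(A,B):
    p,e=T2('t1',a,'t2',b);print('rim tri',p,'err %.1f'%e[0])
Ps=[]
for n,u in(('t1',A),('t2',B)):
    p=onplane(c,E[n],u,40);Ps.append(p);print(n,'rim@40\n',p[:,:2],[round(float(np.linalg.norm(p[i]-p[i-1])),1) for i in range(4)])
P=np.mean(Ps,0)  # order: (-x,-y)... left col = larger x = tray -y
m=np.array([[-84,-57],[-84,57],[84,57],[84,-57]],float)
ctr=P[:,:2].mean(0);q=P[:,:2]-ctr
th=np.arctan2((m[:,0]*q[:,1]-m[:,1]*q[:,0]).sum(),(m*q).sum());print('TRAY',ctr,th,'resid',(q-m@np.array([[np.cos(th),np.sin(th)],[-np.sin(th),np.cos(th)]])).round(1).tolist())
h=ctr+np.array([np.cos(th),np.sin(th)])*-112;print('handle pt',h)
print('handle end tri',T2('t1',[259,113],'t2',[338,79]))
for a,ua,b,ub in(('b1',[309.8,289.3],'top',[132.7,197.8]),('b2',[326.4,278.6],'top',[126,261.1])):
    print('bottle',T2(a,ua,b,ub),onplane(c,E[a],ua,92)[0],onplane(ct,ct['extrinsics'],ub,92)[0])
for n in('b1','b2','r2'):
    im=D[n][2];hsv=cv2.cvtColor(im,cv2.COLOR_RGB2HSV)
    k=((hsv[:,:,1]>100)&(hsv[:,:,2]>150)&(hsv[:,:,0]<17)).astype(np.uint8);k[285:]=0
    k=cv2.morphologyEx(k,cv2.MORPH_CLOSE,np.ones((5,15),np.uint8));k=cv2.morphologyEx(k,cv2.MORPH_OPEN,np.ones((7,91),np.uint8))
    for q in cv2.findContours(k,0,2)[0]:
        bx=cv2.boxPoints(cv2.minAreaRect(q));w=onplane(c,E[n],bx,142)
        print(n,'batten px',bx.round(1).tolist(),'world',w[:,:2].round(1).tolist())
E
```

```text
rim tri [ 596.9 -294.1   44.9] err 1.2
rim tri [ 488.7 -324.4   35.1] err 0.2
rim tri [ 447.3 -162.9   37.5] err 0.5
rim tri [ 555.9 -133.7   36.4] err 0.2
t1 rim@40
 [[ 597.7 -292.7]
 [ 488.6 -324.2]
 [ 447.3 -163.3]
 [ 555.4 -135.5]] [162.8, 113.6, 166.1, 111.6]
t2 rim@40
 [[ 597.6 -295.4]
 [ 489.8 -324.2]
 [ 448.3 -164.1]
 [ 556.  -134.6]] [166.0, 111.5, 165.4, 111.7]
TRAY [ 522.6 -229.2] 1.8292389001255087 resid [[-1.5, 1.8], [0.3, 0.8], [1.8, -1.1], [-0.5, -1.6]]
handle pt [ 551.2 -337.5]
handle end tri (array([ 556.7, -360.9,   13.8]), [np.float64(0.43613593856291594), np.float64(0.436135938563008)])
bottle (array([572. , 371.1,  91.5]), [np.float64(0.6863337256683033), np.float64(0.6863337256684264)]) [572.  370.1  92. ] [572.  371.6  92. ]
bottle (array([451.6, 371.9, 103.3]), [np.float64(0.30228048513550426), np.float64(0.3022804851353078)]) [451.5 376.3  92. ] [451.9 377.2  92. ]
b1 batten px [[199.0, 121.0], [489.0, 121.0], [489.0, 141.0], [199.0, 141.0]] world [[673.8, 175.7], [399.9, 175.8], [397.4, 193.9], [675.5, 193.8]]
b1 batten px [[190.0, 19.0], [502.0, 19.0], [502.0, 42.0], [190.0, 42.0]] world [[673.6, 91.1], [399.9, 91.1], [397.3, 109.1], [675.4, 109.1]]
b2 batten px [[91.0, 99.0], [386.0, 99.0], [386.0, 128.0], [91.0, 128.0]] world [[672.7, 176.3], [398.2, 176.4], [396.8, 202.0], [677.4, 201.9]]
b2 batten px [[79.0, 23.0], [199.0, 23.0], [199.0, 30.0], [79.0, 30.0]] world [[671.9, 114.0], [566.1, 114.0], [566.7, 119.5], [672.9, 119.4]]
b2 batten px [[74.0, 0.0], [391.0, 0.0], [391.0, 17.0], [74.0, 17.0]] world [[672.8, 96.4], [398.1, 96.6], [397.4, 109.5], [675.4, 109.3]]
r2 batten px [[328.0, 257.0], [511.0, 257.0], [511.0, 281.0], [328.0, 281.0]] world [[591.5, 90.6], [399.4, 90.9], [395.3, 118.0], [591.3, 117.6]]
```

Everything is consistent: rim about 38 mm high, caps about 91 mm or higher, batten about 280 mm long.
- **Tray:** (522.6, -229.2), yaw 1.829.
- **Rack:** centre x about 536.6, y about 119, yaw π/2.
- **Bottles:** (572, 371) and (451.7, 376.5).

Next I move the first bottle.

```bash
cat > mv.py <<'E'
from h import *
from cell import r
np.set_printoptions(precision=2,suppress=True)
q=lambda p:[np.cos(p/2),np.sin(p/2),0,0]
ctr=np.array([522.6,-229.2]);th=1.829
Rt=np.array([[np.cos(th),-np.sin(th)],[np.sin(th),np.cos(th)]])
def pick(x,y):
    r.gripper_to(0.7); r.move_ptp((x,y,180),q(-np.pi/2))
    hit=r.move_linear((x,y,79),rate=120,max_force=10)
    r.gripper_to(0,30); w=r.read_gripper_width();print('pick',hit,r.read_ee_pos(),'mm',w*88,r.read_gripper_force())
    assert not hit and 18<w*88<26
    r.move_linear((x,y,290),rate=200); print('held',r.read_gripper_width()*88,r.read_t())
def place(cell):
    p=ctr+Rt@np.array(cell)
    r.move_ptp((*p,270),q(th-np.pi)); r.move_linear((*p,140),rate=200)
    hit=r.move_linear((*p,83),rate=50,max_force=5); z=r.read_ee_pos();print('place',hit,z,r.read_contact_force(),r.read_gripper_width()*88,r.read_t())
    return z[2]
E
python3 - <<'E'
from mv import *
pick(572,371)
z=place((0,-27))
if z<90: r.gripper_to(0.35); r.move_linear((*r.read_ee_pos()[:2],200),rate=200); print('released')
print(r.read_t())
E
```

```text
pick False [572.   370.99  79.  ] mm 0.4741433642244477 0.0Traceback (most recent call last):
  File "<stdin>", line 2, in <module>
  File "mv.py", line 11, in pick
    assert not hit and 18<w*88<26
           ^^^^^^^^^^^^^^^^^^^^^^
AssertionError
```

The gripper closed on nothing, so I look before moving anything.

```bash
python3 - <<'E'
from mv import *
t=r.read_camera('top');s=r.read_camera('scene');w=r.read_camera('wrist')
print(r.read_ee_pos(),r.read_contact_force(),r.read_t())
for n,i in(('top',t),('scene',s),('wrist',w)): cv2.imwrite(f'pics/{n}1.png',i[:,:,::-1])
f=lambda i:cv2.resize(i[:,:,::-1],(400,300),interpolation=3)
print(blobs(t,(100,180,175,280)))
cv2.imwrite('pics/c4.png',np.vstack([np.hstack([f(t[160:310,60:260]),f(s[280:400,340:500])]),np.hstack([f(w),f(s)])]))
E
```

```text
[572.   371.    78.98] [-0.07 -0.49  0.87] 9.1083
[(array([101.19, 185.94]), np.int32(36), array([ 4, 12], dtype=int32)), (array([116.7 , 209.03]), np.int32(1422), array([41, 63], dtype=int32)), (array([125.85, 261.27]), np.int32(156), array([17, 12], dtype=int32))]
```

View pics/c4.png

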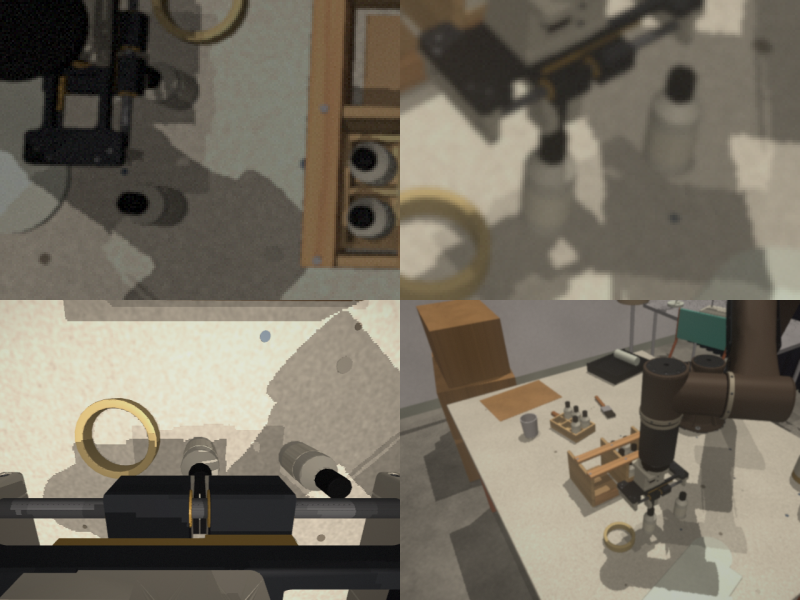

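The bottle still stands, with its cap just to the -y side of the closed fingertips (wrist full-resolution about (318,272)). So there is a y bias, and I quantify it by projecting the TCP.

```bash
python3 - <<'E'
from mv import *
c=r.camera_model('wrist');p,o=r.read_ee_pos(),r.read_orientation();E=ext(c,p,o)
ct=r.camera_model('top');cs=r.camera_model('scene')
for z in(79,98): print('wrist proj',proj(c,E,[572,371,z]),'top',proj(ct,ct['extrinsics'],[572,371,z]),'scene',proj(cs,cs['extrinsics'],[572,371,z]))
im=cv2.imread('pics/wrist1.png');s=cv2.imread('pics/scene1.png');s0=cv2.imread('pics/scene0.png')
a=cv2.resize(im[200:400,220:420],(400,400),interpolation=3)
X0,Y0,X1,Y1=370,310,430,380
b=cv2.resize(s[Y0:Y1,X0:X1],(400,467),interpolation=3)[:400]
u=proj(c,E,[572,371,79])[0];cv2.circle(a,tuple(((u-[220,200])*2).astype(int)),3,(0,0,255),-1)
u=proj(cs,cs['extrinsics'],[572,371,79])[0];cv2.circle(b,tuple(((u-[X0,Y0])*6.67).astype(int)),3,(0,0,255),-1)
cv2.imwrite('pics/c5.png',np.hstack([a,b]))
D=__import__('pickle').load(open('D.pkl','rb'));E1=ext(c,*D['b1'][:2])
print('b1 predicted cap top/bottom',proj(c,E1,[[572,371,98],[572,371,75],[572,360,98],[572,360,75]]))
E
```

```text
wrist proj [[319.83 276.23]] top [[135.92 199.06]] scene [[398.5  338.71]]
wrist proj [[319.91 289.66]] top [[131.66 197.19]] scene [[399.24 331.98]]
b1 predicted cap top/bottom [[309.64 291.97]
 [310.11 284.52]
 [309.57 283.63]
 [310.05 276.55]]
```

View pics/c5.png

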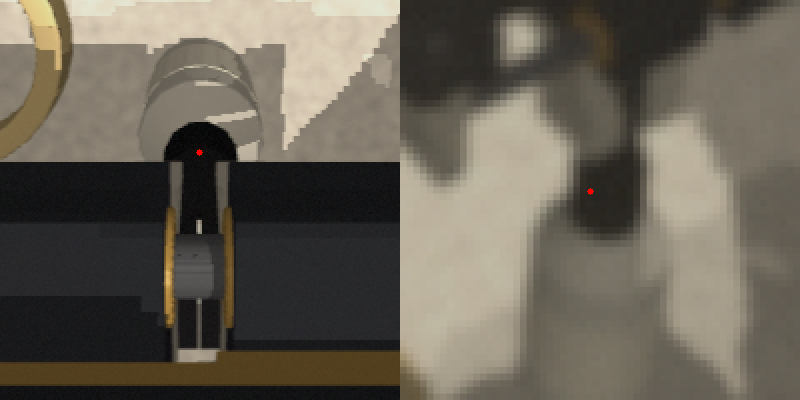

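The TCP projects right onto the cap and the fingers straddle it, so the width reading is suspect. I check the live readings.

```bash
python3 - <<'E'
from mv import *
print(r.read_gripper_width(),r.read_gripper_force(),r.read_ee_pos())
r.pause(0.3);print(r.read_gripper_width(),r.read_gripper_force(),r.read_moment())
r.move_linear((572,371,84),rate=40)
print('lift5',r.read_gripper_width(),r.read_gripper_force(),r.read_contact_force())
w=r.read_camera('wrist');s=r.read_camera('scene');cv2.imwrite('pics/s2.png',s[:,:,::-1])
d=cv2.absdiff(cv2.imread('pics/scene1.png'),s[:,:,::-1]).max(2)[335:385,380:420]
b=cv2.imread('pics/scene1.png')[310:380,370:430]
print('body diff >25:',(d>25).sum(), 'mean',d.mean())
E
```

```text
0.004210943300153307 0.0 [572.   371.    78.98]
0.00629382989379374 0.0 [0.1  0.09 0.04]
lift5 0.004371730757154343 0.0 [-0.03  0.43  0.62]
body diff >25: 11 mean 2.5425
```

The bottle wasn't lifted. The top and b1 rays are nearly parallel, so that height check was degenerate. I triangulate again with the scene camera, which has an opposing baseline.

```bash
python3 - <<'E'
from mv import *
import pickle
s=cv2.imread('pics/scene0.png');cs=r.camera_model('scene');c=r.camera_model('wrist');ct=r.camera_model('top')
for thr in(55,65): print(thr,[(b[0],b[1],b[2]) for b in blobs(s,(385,300,470,380),thr=thr)])
sb=sorted([b[0] for b in blobs(s,(385,300,470,380),thr=65)],key=lambda u:u[0])
D=pickle.load(open('D.pkl','rb'))
for k,(n,u,ut) in enumerate((('b1',[309.8,289.3],[132.7,197.8]),('b2',[326.4,278.6],[126,261.1]))):
    o1,d1=ray(cs,cs['extrinsics'],sb[k]);o2,d2=ray(c,ext(c,*D[n][:2]),u);o3,d3=ray(ct,ct['extrinsics'],ut)
    print('scene+wrist',tri([o1,o2],[d1[0],d2[0]]),'scene+top',tri([o1,o3],[d1[0],d3[0]]),'all',tri([o1,o2,o3],[d1[0],d2[0],d3[0]]))
# sanity: tray caps scene+t1 (expected centroid z~97)
for us,ut in(([267.7,166.9],[291.9,176.5]),([281.2,173.9],[304.6,221.5]),([295.4,181.8],[316.4,263.4]),([280,190.1],[274,274])):
    o1,d1=ray(cs,cs['extrinsics'],us);o2,d2=ray(c,ext(c,*D['t1'][:2]),ut);p,e=tri([o1,o2],[d1[0],d2[0]]);print('traycap',p,e[0],'tray frame',Rt.T@(p[:2]-ctr))
E
```

```text
55 [(array([451.66, 314.08]), np.int32(71), array([ 8, 12], dtype=int32)), (array([400.53, 337.91]), np.int32(89), array([ 8, 13], dtype=int32))]
65 [(array([451.71, 313.84]), np.int32(101), array([10, 13], dtype=int32)), (array([400.7 , 337.82]), np.int32(116), array([10, 14], dtype=int32))]
scene+wrist (array([571.24, 374.27,  84.08]), [np.float64(1.1146027142175694), np.float64(1.1146027142175883)]) scene+top (array([572.18, 375.11,  85.74]), [np.float64(1.1858758107688783), np.float64(1.185875810768912)]) all (array([572.06, 374.46,  84.96]), [np.float64(1.5545746168813992), np.float64(1.12430331250298), np.float64(1.1848224782444972)])
scene+wrist (array([450.57, 380.1 ,  84.19]), [np.float64(0.9898108729369396), np.float64(0.9898108729371342)]) scene+top (array([451.37, 380.83,  85.37]), [np.float64(0.9240182118641445), np.float64(0.9240182118641683)]) all (array([451.24, 380.28,  84.77]), [np.float64(1.2793531229071349), np.float64(0.9911525543851962), np.float64(0.8853973911596968)])
traycap [ 509.78 -287.59   90.95] 0.8709549545728233 tray frame [-53.18  27.31]
traycap [ 496.01 -235.61   91.38] 0.9753449023418966 tray frame [ 0.59 27.35]
traycap [ 482.27 -183.14   90.19] 1.1384643294076953 tray frame [54.83 27.23]
traycap [ 534.47 -169.97   91.04] 0.8023513968942987 tray frame [ 54.24 -26.6 ]
```

The tray frame checks out well, with the cap centres at (±54, ±27). The cap centroids at about 85 mm fit the stated bottle height. In the last crops, though, the fingertips end at the cap's top, roughly 18 mm above the reported TCP. I test that with a safe low close: open fingers straddle the bottle anywhere along its height.

```bash
python3 - <<'E'
from mv import *
r.gripper_to(0.7); print('opened',r.read_gripper_width()*88)
r.move_linear((572,374.5,84),rate=60)
print(r.move_linear((572,374.5,62),rate=60,max_force=6),r.read_ee_pos())
r.gripper_to(0,8);print('w',r.read_gripper_width()*88,r.read_gripper_force(),r.read_contact_force(),r.read_t())
s=r.read_camera('scene');cv2.imwrite('pics/s3.png',s[:,:,::-1])
w=r.read_camera('wrist')
b=cv2.resize(s[300:380,360:440,::-1],(400,400),interpolation=3)
a=cv2.resize(w[200:400,220:420,::-1],(400,400),interpolation=3)
cv2.imwrite('pics/c6.png',np.hstack([a,b]))
E
```

```text
opened 61.68440269276486
False [571.89 374.28  61.43]
w 21.284287552116577 8.000697791576385 [0.35 0.94 0.49] 12.4
```

View pics/c6.png

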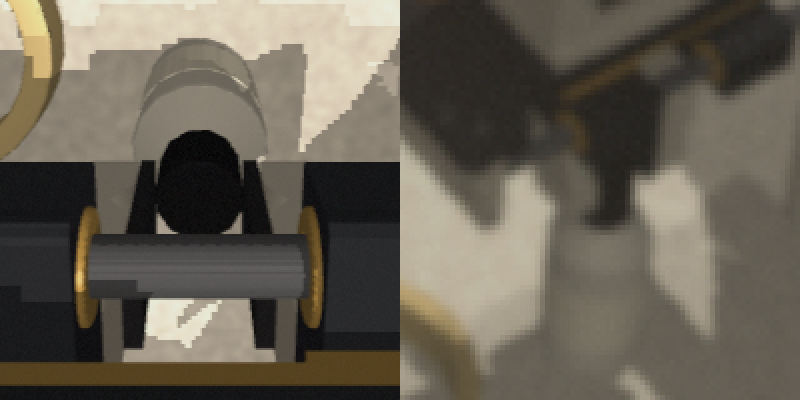

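The cap is now held: 21.3 mm wide, with the tips near the cap's base. So the real fingertips sit about 19 mm above the reported TCP. I re-reference everything to this and carry bottle 1 to the tray.

```bash
sed -i 's/(x,y,79),rate=120/(x,y,61.5),rate=120/; s/(x,y,180)/(x,y,165)/; s/(x,y,290)/(x,y,270)/; s/270),q(th/260),q(th/; s/140),rate=200/125),rate=200/; s/(\*p,83)/(*p,65)/' mv.py
cat >> mv.py <<'E'
def release(z):
    if z<73: r.gripper_to(0.36); r.move_linear((*r.read_ee_pos()[:2],180),rate=200); print('released',r.read_t())
E
python3 - <<'E'
from mv import *
r.gripper_to(0,30);print(r.read_gripper_width()*88)
r.move_linear((571.9,374.3,270),rate=200);print('held',r.read_gripper_width()*88,r.read_contact_force(),r.read_t())
release(place((0,-27)))
E
```

```text
19.835652910513268
held 20.08979335417612 [ 0.26 -0.08 -1.48] 13.9083
place True [ 548.49 -222.54   68.01] [-0.93  0.41  4.95] 19.892022752760333 17.925
released 19.125
```

Bottle 1 seated at z 68, as expected. Next, bottle 2, then a check picture.

```bash
python3 - <<'E'
from mv import *
r.move_linear((*r.read_ee_pos()[:2],250),rate=250)
r.move_ptp((451.3,380.3,230),q(-np.pi/2))
pick(451.3,380.3)
release(place((-54,-27)))
r.move_ptp((500,-260,290),q(-np.pi/2))
w=r.read_camera('wrist');np.savez('w4.npz',w=w,p=r.read_ee_pos(),o=r.read_orientation());print(r.read_t())
cv2.imwrite('pics/c7.png',cv2.resize(w[60:300,180:460,::-1],(700,600),interpolation=3))
E
```

```text
pick False [451.29 380.33  61.52] mm 20.283697087494375 30.001164078712463
held 20.19608861738303 25.8
place True [ 562.12 -274.67   67.48] [-0.95  1.22  5.39] 20.242009801015552 30.05
released 31.25
31.875
```

View pics/c7.png

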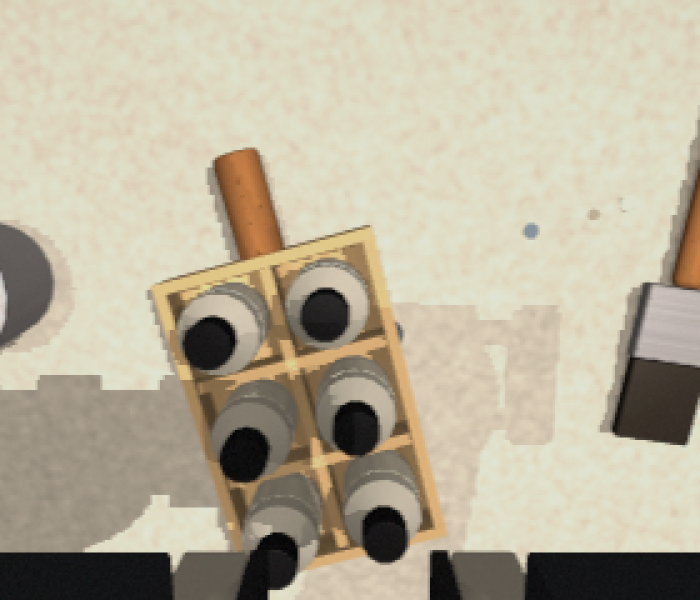

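All six cells are filled and every bottle is upright: the caps sit inside their cells, with the handle at full-resolution about (275,140) and the cup to the left. Before gripping I recheck the tray pose and the cup's clearance from the gripper body.

```bash
python3 - <<'E'
from mv import *
c=r.camera_model('wrist');ct=r.camera_model('top');N=np.load('w4.npz');E=ext(c,N['p'],N['o'])
P=onplane(c,E,[[240.8,175.2],[328.4,151.2]],40)[:,:2];print('rim now',P,'expected',[ctr+Rt@np.array(m) for m in((-84,-57),(-84,57))])
t=cv2.imread('pics/top0.png');im=cv2.imread('pics/t1.png')
print('cup',onplane(ct,ct['extrinsics'],[481,147],85),onplane(c,ext(c,*__import__('pickle').load(open('D.pkl','rb'))['t1'][:2]),[136,168],85))
hs=cv2.cvtColor(im,cv2.COLOR_BGR2HSV);g=((hs[:,:,1]<60)&(hs[:,:,2]<150)).astype(np.uint8)[120:215,90:200]
n,_,st,ce=cv2.connectedComponentsWithStats(g);i=1+np.argmax(st[1:,4]);print('cup blob',st[i],ce[i]+[90,120])
x0,y0,w,h=st[i,:4];uv=[[x0+90,y0+120],[x0+w+90,y0+120],[x0+90,y0+h+120],[x0+w+90,y0+h+120]]
print(onplane(c,ext(c,*__import__('pickle').load(open('D.pkl','rb'))['t1'][:2]),uv,85)[:,:2])
print('handle grip',ctr+Rt@np.array([-124,0]))
for p,yaw in(((554.3,-349,-6),th-np.pi),((540,-250,-6),-np.pi/2),((604,-170,-6),-np.pi/2),((604,-15,-6),-np.pi/2)): print(r.inverse_kinematics(p,q(yaw)))
E
```

```text
rim now [[ 596.44 -294.56]
 [ 487.94 -323.37]] expected [array([ 599.16, -295.86]), array([ 488.94, -324.97])]
cup [[ 685.38 -293.31   85.  ]] [[ 688.2  -297.26   85.  ]]
cup blob [  17   19   56   59 2208] [131.29 168.67]
[[ 715.78 -328.96]
 [ 653.5  -328.85]
 [ 727.04 -263.05]
 [ 661.82 -262.93]]
handle grip [ 554.26 -349.09]
[-0.26  0.51 -0.26  0.   -0.81  0.52]
[-0.11  0.43 -0.4   0.   -0.74  0.11]
[ 0.04  0.47 -0.32  0.   -0.77 -0.04]
[ 0.3   0.44 -0.38  0.   -0.75 -0.3 ]
```

The tray hasn't moved, and the cup at (687, -296) clears the gripper body by about 10 mm. I grip the handle, turn the tray square, and route around the cup and the stored handle to the mouth of the bay.

```bash
python3 - <<'E'
from mv import *
h=ctr+Rt@np.array([-124,0])+[-0.8,0.6]; Q=q(-np.pi/2)
r.gripper_to(0.7)
r.move_ptp((*h,110),q(th-np.pi))
print(r.move_linear((*h,15),rate=150,max_force=8),r.move_linear((*h,-6),rate=40,max_force=6),r.read_ee_pos(),r.read_contact_force())
r.gripper_to(0,50);w=r.read_gripper_width()*88;print('grip',w,r.read_gripper_force(),r.read_t())
assert 19<w<28
z=r.read_ee_pos()[2]
for p,fr in(((535,-325),Q),((540,-245),None),((550,-225),None),((603.5,-190),None)):
    a=r.move_linear((*p,z),rate=60,frame=fr,max_force=15);print(a,r.read_ee_pos(),r.read_contact_force(),r.read_t())
    if a:break
t=r.read_camera('top');cv2.imwrite('pics/top5.png',t[:,:,::-1])
ct=r.camera_model('top');hsv=cv2.cvtColor(t,cv2.COLOR_RGB2HSV)
print(r.read_gripper_width()*88)
E
```

```text
False False [ 553.42 -348.56   -6.17] [-0.82  0.21  0.68]
grip 21.895361409109267 49.999340772628784 35.6333
False [ 533.77 -324.7    -5.91] [-6.31  1.49  6.62] 36.2833
False [ 539.99 -244.7    -5.87] [-0.44  1.81  0.98] 37.7667
False [ 550.07 -224.71   -5.86] [-1.08  1.7   3.04] 38.2917
False [ 602.55 -190.56   -5.87] [-4.42 -2.74  4.34] 39.5083
22.162218587032218
```

The tray is gripped and at the mouth with low forces. I insert it under a force guard.

```bash
python3 - <<'E'
from mv import *
for y in(-150,-60,-25,-4):
    z=r.read_ee_pos()[2]
    a=r.move_linear((603.5,y,-5.9),rate=60 if y<-30 else 30,max_force=14);print(a,r.read_ee_pos(),r.read_contact_force(),r.read_moment(),r.read_t())
    if a:break
print(r.read_gripper_width()*88)
E
```

```text
False [ 603.82 -149.44   -5.87] [0.24 2.38 2.01] [0.9  0.13 0.07] 40.375
False [603.42 -59.99  -5.89] [-0.79 -3.21  2.52] [-1.37  0.32 -0.  ] 42.025
False [603.47 -25.15  -5.89] [-0.62 -5.14  2.88] [-1.78  0.15  0.11] 43.3417
True [602.63 -14.49  -5.87] [-0.1  -3.54  4.65] [-1.2   0.11 -0.08] 43.825
22.439288926341135
```

It made contact at y = -14.5, against an expected home of about -16. I press once more to confirm, release gently, back off and look.

```bash
python3 - <<'E'
from mv import *
x,y,z=r.read_ee_pos()
print(r.move_linear((603,-8,-5.9),rate=20,max_force=18),r.read_ee_pos(),r.read_contact_force())
x,y,_=r.read_ee_pos()
r.gripper_to(0.6); print(r.read_contact_force())
r.move_linear((x,y,60),rate=100);r.move_linear((x,y-120,150),rate=200);r.move_ptp((560,-60,320),q(-np.pi/2));r.pause(.2)
t=r.read_camera('top');s=r.read_camera('scene');w=r.read_camera('wrist')
for n,i in(('top',t),('scene',s),('wrist',w)): cv2.imwrite(f'pics/{n}9.png',i[:,:,::-1])
f=lambda i:cv2.resize(i[:,:,::-1],(400,300),interpolation=3)
cv2.imwrite('pics/c9.png',np.vstack([np.hstack([f(w[80:290,180:460]),f(s[190:350,235:448])]),np.hstack([f(t[120:300,200:440]),f(s)])]))
print(r.read_t())
E
```

```text
True [602.56 -14.62  -5.89] [ 1.28 -2.63  3.25]
[ 0.1   0.04 -0.57]
47.6417
```

View pics/c9.png

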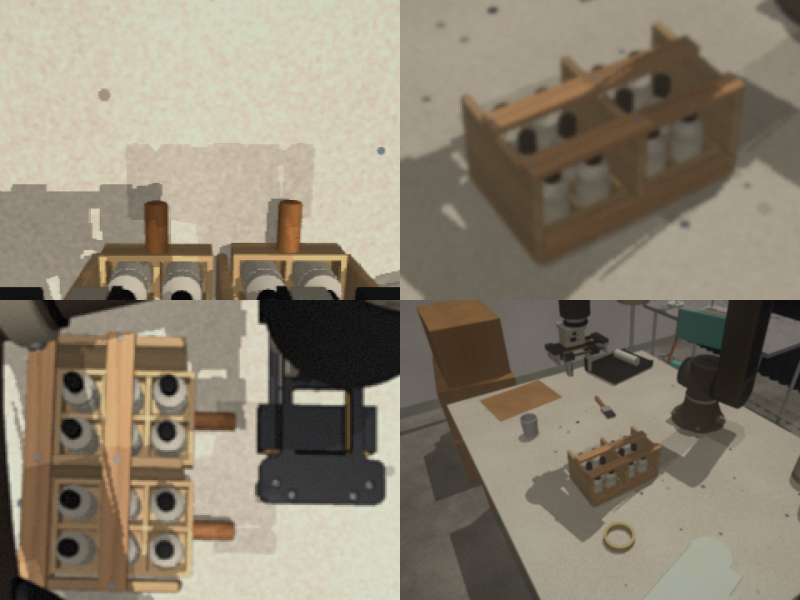

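Both trays sit level in the rack: the handle ends line up at crop rows 202 and 200, and all bottles are upright. The cup, brush and tape look to be where they were. I hand in.

```bash
python3 -c "
from cell import r
print(r.job_done(), r.read_t())"
```

```text
the job is handed in; nothing more can be done
the job is handed in; nothing more can be done
```

I stood both bottles in the tray's empty cells, slid the full tray home against the stop in the free bay (level with the stored tray), and handed the job in at about 48 s of the 72 s allowed.

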